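# Grade the filter capacitors by height on the marked strip

### The job

Sort the four loose capacitors by height for the next power-supply build: stand them upright on the four ring marks of the rubber strip, one centred on each ring, in a row from the shortest on the ring nearest the red block (which is fixed across one end of the strip) to the tallest on the ring farthest from it. Leave all four standing released and still.

Things in the scene. Friction and masses are not known exactly. Their poses are not given: they have to be found in the camera images.
- cap_green: green screw-terminal capacitor: an upright round can, 35 mm diameter, 45 mm tall overall (the last 5 mm are two small brass terminals on its black top; grip the can below them). Origin: centre of its underside; z up along the can.
- cap_black: black screw-terminal capacitor: an upright round can, 35 mm diameter, 65 mm tall overall (the last 5 mm are two small brass terminals on its black top; grip the can below them). Origin: centre of its underside; z up along the can.
- cap_blue: blue screw-terminal capacitor: an upright round can, 35 mm diameter, 85 mm tall overall (the last 5 mm are two small brass terminals on its black top; grip the can below them). Origin: centre of its underside; z up along the can.
- cap_orange: orange screw-terminal capacitor: an upright round can, 35 mm diameter, 110 mm tall overall (the last 5 mm are two small brass terminals on its black top; grip the can below them). Origin: centre of its underside; z up along the can.
- mark_1: one of four alike white printed rings (52 mm across, flat, nothing to bump into) in a straight row, 75 mm apart, on a dark rubber strip 80 x 420 x 4 mm that lies flat on the table; the rings are mark_1, mark_2, mark_3, mark_4 along the strip. Origin: centre of the ring, on the strip's top 4 mm above the table; y points along the row from mark_4 to mark_1.
- mark_2: one of four alike white printed rings (52 mm across, flat, nothing to bump into) in a straight row, 75 mm apart, on a dark rubber strip 80 x 420 x 4 mm that lies flat on the table; the rings are mark_1, mark_2, mark_3, mark_4 along the strip. Origin: centre of the ring, on the strip's top 4 mm above the table; y points along the row from mark_4 to mark_1.
- mark_3: one of four alike white printed rings (52 mm across, flat, nothing to bump into) in a straight row, 75 mm apart, on a dark rubber strip 80 x 420 x 4 mm that lies flat on the table; the rings are mark_1, mark_2, mark_3, mark_4 along the strip. Origin: centre of the ring, on the strip's top 4 mm above the table; y points along the row from mark_4 to mark_1.
- mark_4: one of four alike white printed rings (52 mm across, flat, nothing to bump into) in a straight row, 75 mm apart, on a dark rubber strip 80 x 420 x 4 mm that lies flat on the table; the rings are mark_1, mark_2, mark_3, mark_4 along the strip. Origin: centre of the ring, on the strip's top 4 mm above the table; y points along the row from mark_4 to mark_1.
- red_end: red block 74 x 22 mm, standing 8 mm above the strip, fixed across one end of the strip, 82 mm beyond the centre of the last ring at that end (mark_1 or mark_4: it changes from start to start); the other end carries a grey block of the same size. Origin: centre of its underside, on the strip's top.

How it is judged:
By the outcome, as a careful person would: the job done as asked, in the order asked, and still so for the second after the job is handed in, with the robot touching nothing.
It also fails if it takes over 96 s, if anything falls off the work surface, if the arm or the gripper's body presses on something with over 40 N, if the wrist force passes 120 N, or if a joint passes its speed limit or range.

### The arm

A 6-joint arm with a two-finger parallel gripper is mounted at the origin on a cart in front of the work surface, level with it; the furniture and walls round the work are solid. World frame = base frame: x ahead of the robot, y to its left, z up, the work surface at z = 0. Lengths are in mm, angles in rad, forces in N, time in s.
With the tool pointing down it reaches from about 275 to 750 mm from the base axis. Payload 10.2 kg.
Tool frame: the origin (TCP) lies on the front face of the gripper's body, between the roots of the fingers; the fingertips stand 73 mm ahead of it and the grasp point (between the pads) lies 54 mm ahead of it; z points along the fingers, y is the line along which they close (so a half turn about z gives the same grasp; the last joint's range is limited). The gripper opens to 85 mm and grips with 20 to 120 N. Pads are 22 mm wide; open, the fingers measure 114 mm over their backs; the gripper's body (76 mm by 85 mm) begins 54 mm behind the grasp point. The pads swing forward as they close: fully open they stand 13 mm farther back than shut.
Start: joints at [1.107, 0.313, 1.498, -0, 1.331, -0.223], TCP at [125.215, 509.856, 303.894] pointing down, gripper open.
Joint ranges: [-2.94, 2.94], [-0.97, 2.17], [0.19, 2.56], [-1.23, 4.37], [0.02, 3.11], [-2.88, 2.88]. Speed limits (rad/s): [2.39, 2.39, 3.01, 3.14, 3.14, 3.14].

### API

Orientations are given as a unit quaternion [w, x, y, z].
In Python, from rig import * gives the robot as it stands.
- The arm moves only by the tool step_arm, never from a script. Its argument "plan" is a list of rows, each an object with "offset": the shift along the tool's x, y, z in cm, a list of three; "rot": the turn, a rotation vector about the tool's x, y, z in degrees, a list of three; "gripper": the finger opening in cm, from 0 to 8.54. In form: [{"offset": [x, y, z], "rot": [wx, wy, wz], "gripper": gripper}, ...]. A call has 1 to 12 rows; each row is the pose to reach, as a shift and turn from the pose commanded when the call began, along the tool's axes at that moment; what a row does not reach only later rows make up. A row lasts 1/10 s, in which the tool goes at most 50 mm and 8.59 degrees, less where a joint would pass 70% of its speed; a pose out of reach is approached as far as the arm can. A call with a gripper value outside its range is refused whole. The fingers move at their own pace and stop on an object; "squeeze" is the grip in N (left out, the last holds). Time passes only in rows, so rows that repeat a pose let the fingers close. It gives the time, the measured TCP pose, the force, the opening and the grip force at its end, in the units of the state.
- sense(): the state, without advancing time (a new reading comes with each control period).
- capture(name): name is "scene" or "top" or "wrist"; returns a dict with "color" (384x512x3 uint8, red, green, blue), "depth" (384x512 float32, mm along the optical axis (not along the pixel's ray), 0 where there is no reading), "vertical_fov" (degrees; the focal length in pixels is half the picture's height over the tangent of half this angle, whatever the lens; pixels are square), "cx", "cy" (the principal point, pixels), "k1" (the pictures are not rectified: a ray, as slopes to the right and down, at radius r is drawn at 1 + k1 r^2 times it, then the intrinsics apply), "rvec" (rotation vector, rad) and "tvec" (3), from world to camera coordinates, as OpenCV has them; the wrist camera has in their place "mount" (4x4, takes a point from camera to tool coordinates, whose origin is the TCP and whose axes are the flange's). Camera axes: x right, y down, z forward; pixel columns grow to the right and rows downward; lengths in mm; the calibration is good to about 2 mm. A picture is of the moment at which its call begins: read the wrist's pose just before it.
- finish_job(): hands the job in; it is judged then, once.
The state is a dict: "time_s": time; "joints": joint angles; "dq": joint speeds; "tau": joint torques, N m; "eef_pos": TCP position; "ee_rot": TCP orientation; "force": force on the tool from outside, world axes, zero at the start; "wrist_torque": the same for the moment, N m; "grip_width": opening from 0.0 (shut) to 1.0 (fully open); "grip_force": force on a finger pad.
Only numpy, scipy, OpenCV 4.12 (cv2) and the standard library are available. Lean on these libraries where they do the work, as an engineer would, in place of code of your own. Each camera call takes 0.05 s, during which the arm holds its last target. There are 200 camera calls.

## Working session

There is one attempt and no reset: what is moved stays moved. The work goes in short steps, Python scripts to look and compute and a tool call to move; the robot and the scene stay as the last step left them, time stands still between calls to the robot, and variables do not carry over. Pictures are saved under pics/ and viewed, at most 14 in all, crops included, and the job is handed in when it is done.

Besides the shell and the picture viewer there is one more tool, called in YAML: its name, and indented under it one key for each argument. step_arm: Moves the arm, as the interface text tells. Its arguments: {"type":"object","properties":{"plan":{"type":"array"},"squeeze":{"type":"number"}},"required":["plan"]}

```bash
mkdir -p pics; cat > h.py <<'E'
from rig import *
import numpy as np, cv2, pickle
from scipy.spatial.transform import Rotation as R
def snap(n,f):
    s=sense(); c=capture(n); c['s']=s; pickle.dump(c,open(f'{f}.pkl','wb')); cv2.imwrite(f'pics/{f}.png',c['color'][:,:,::-1]); return c
def ray(c,u,v):
    h=384;f=h/2/np.tan(np.radians(c['vertical_fov'])/2)
    d=np.array([(u-c['cx'])/f,(v-c['cy'])/f]);p=d.copy()
    for _ in range(30): p=d/(1+c['k1']*(p@p))
    r=np.array([p[0],p[1],1.])
    if 'mount' in c:
        s=c['s'];q=s['ee_rot'];T=np.array(c['mount']);Rt=R.from_quat([q[1],q[2],q[3],q[0]]).as_matrix()
        return Rt@T[:3,:3]@r, Rt@T[:3,3]+np.array(s['eef_pos'])
    M=R.from_rotvec(c['rvec']).as_matrix()
    return M.T@r, -M.T@np.array(c['tvec'])
def onz(c,u,v,z):
    d,o=ray(c,u,v); return o+d*(z-o[2])/d[2]
E
python3 - <<'E'
from h import *
t=snap('top','top0'); s=snap('scene','scene0')
print(sense())
print({k:v for k,v in t.items() if k not in('color','depth','s')})
i=np.hstack([t['color'],s['color']])[:,:,::-1]
cv2.imwrite('pics/top0b.png',cv2.resize(t['color'][:,:,::-1],(800,600),interpolation=cv2.INTER_CUBIC))
E
```

```text
{'time_s': 0.1, 'joints': array([ 1.10656829e+00,  3.13427618e-01,  1.49834691e+00,  9.79733751e-06,
        1.33099549e+00, -2.23435187e-01]), 'dq': array([ 0.00023556, -0.00105573, -0.00091925,  0.0004663 ,  0.00271266,
       -0.00017854]), 'tau': array([ 2.55412764e-03, -4.12903154e+01, -2.60146129e+01, -1.13709473e-04,
        2.91497730e-03, -3.47468657e-06]), 'eef_pos': array([125.1625268 , 509.71933175, 303.38041914]), 'ee_rot': array([-2.02921531e-04,  1.20106909e-01,  9.92760789e-01, -5.52620662e-04]), 'force': array([0.27986436, 0.14990935, 0.0358311 ]), 'wrist_torque': array([-0.01671925,  0.03698012,  0.00635796]), 'grip_force': 0.0, 'grip_width': 0.9998980111797072}
{'vertical_fov': 45.89419080168313, 'cx': 254.94831717607138, 'cy': 195.55478994838964, 'k1': -0.09134449657020365, 'rvec': array([ 2.19013126, -2.15260208,  0.11876955]), 'tvec': array([  -4.26513025,  531.90991185, 1113.37063208])}
```

View pics/top0b.png

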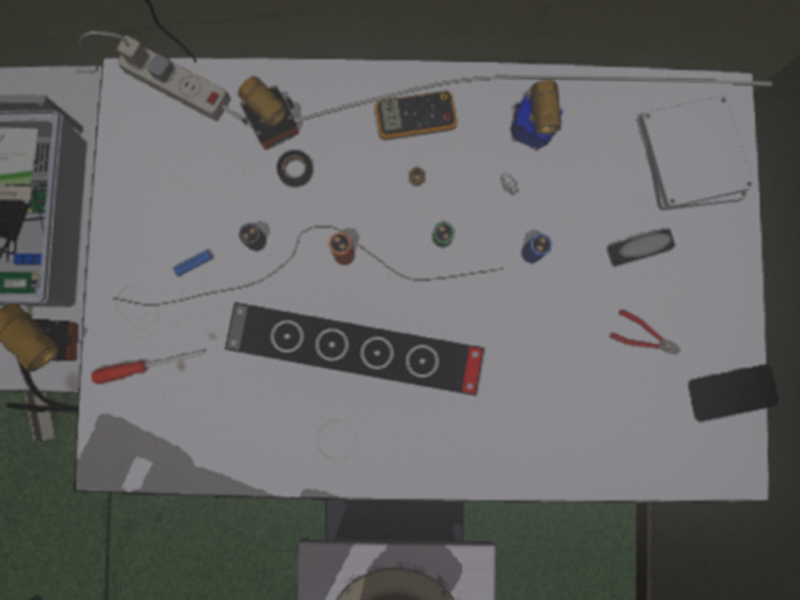

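View pics/scene0.png

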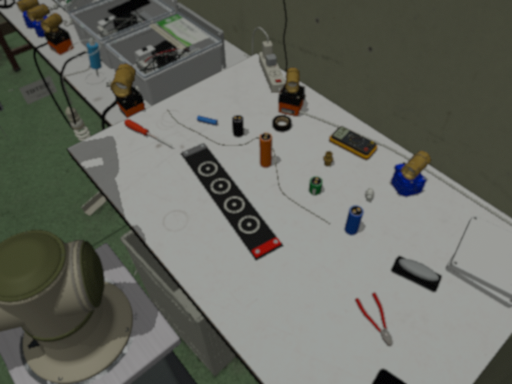

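The top view shows the four caps in a row: black (253,237), orange (341,245), green (442,234) and blue (537,247). The rings are at (287,336), (332,345), (377,353) and (422,361), and the red block is on the right at (473,370). No arm is visible over the table.

```bash
python3 - <<'E'
from h import *
c=pickle.load(open('top0.pkl','rb'))
k=512/800
for n,(u,v),z in [('r1',(287,336),4),('r2',(332,345),4),('r3',(377,353),4),('r4',(422,361),4),('red',(473,370),12)]:
    print(n,onz(c,(u+.5)*k-.5,(v+.5)*k-.5,z).round(1))
D=c['depth'];vv,uu=np.mgrid[100:260,100:400]
P=[]
for v,u in zip(vv.ravel(),uu.ravel()):
    if D[v,u]>0:
        d,o=ray(c,u,v);P.append(np.r_[o+d*D[v,u],u,v])
P=np.array(P)
for n,(u,v),h in [('black',(253,237),65),('orange',(341,245),110),('green',(442,234),45),('blue',(537,247),85)]:
    m=(abs(P[:,3]-u*k)<16)&(abs(P[:,4]-v*k)<18)&(P[:,2]>12); Q=P[m];T=Q[Q[:,2]>h-14]
    print(n,len(Q),len(T),Q[:,2].max().round(1),'top bbox',T[:,:2].min(0).round(1),T[:,:2].max(0).round(1),(T[:,:2].min(0)+T[:,:2].max(0))/2,T[:,:2].mean(0).round(1))
    # footprint near side
x=c['color'][:,:,::-1][130:265,130:370]; cv2.imwrite('pics/crop.png',cv2.resize(x,(800,450),interpolation=cv2.INTER_CUBIC))
E
```

```text
r1 [481.4 186.8   4. ]
r2 [468.1 112.6   4. ]
r3 [456.3  38.8   4. ]
r4 [444.5 -34.8   4. ]
red [ 431.1 -117.4   12. ]
black 214 159 69.9 top bbox [622.6 226.4] [656.  260.1] [639.29515107 243.21903115] [639.2 243.1]
orange 281 158 113.0 top bbox [601.   80.6] [635.6 111.4] [618.30716247  95.99617549] [617.5  96.5]
green 175 153 48.4 top bbox [633.9 -81.3] [667.9 -48.5] [650.90972072 -64.89167983] [650.5 -64.2]
blue 250 167 87.4 top bbox [ 610.7 -230.3] [ 645.1 -197.3] [ 627.85850403 -213.80494249] [ 627.1 -213.6]
```

View pics/crop.png

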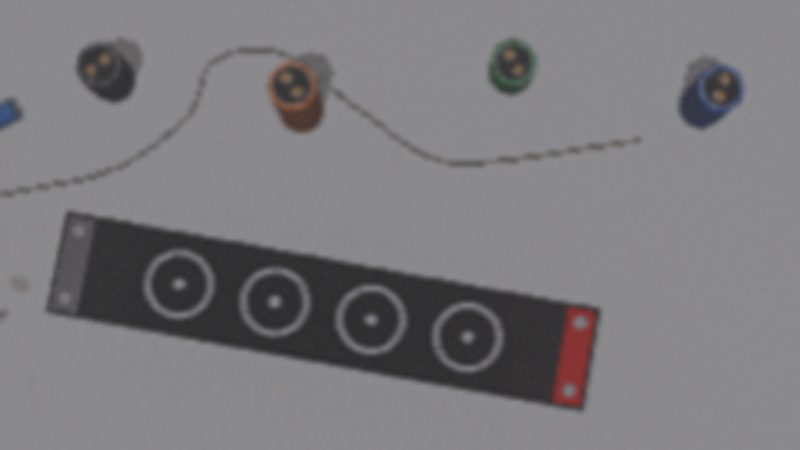

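The crop confirms the ring centres at about (179,284), (275,302), (371,320) and (467,338), with the red block at the right end. So green goes to r4, black to r3, blue to r2 and orange to r1.

```bash
cat >> h.py <<'E'
def go(x,y,z,ydeg=None):
    "print offset cm, rot deg for target TCP; ydeg = world angle of tool y"
    s=sense();q=s['ee_rot'];r=R.from_quat([q[1],q[2],q[3],q[0]])
    o=r.inv().apply(np.array([x,y,z])-s['eef_pos'])/10
    a=np.radians(ydeg if ydeg is not None else -9.5);Y=np.array([np.cos(a),np.sin(a),0]);Z=np.array([0,0,-1.])
    T=R.from_matrix(np.c_[np.cross(Y,Z),Y,Z])
    print('offset',o.round(2),'rot',(r.inv()*T).as_rotvec(degrees=True).round(2),'t',round(s['time_s'],1),'pos',s['eef_pos'].round(1),'gw',round(s['grip_width'],3),'gf',round(s['grip_force'],1),'F',s['force'].round(1))
E
python3 - <<'E'
from h import *
c=pickle.load(open('top0.pkl','rb'))
r=np.array([onz(c,130+(u+.5)*.3-.5,130+(v+.5)*.3-.5,4)[:2] for u,v in[(179.3,284.3),(275,301.7),(371,319.8),(467.3,337.5)]])
m=r.mean(0);d=(r[0]-r[3]);d/=np.linalg.norm(d);print(r.round(1),np.degrees(np.arctan2(d[1],d[0])))
print(np.array([m+d*75*k for k in(1.5,.5,-.5,-1.5)]).round(1))
go(650.7,-64.6,240)
E
```

```text
[[481.2 187. ]
 [469.2 113. ]
 [456.7  39.2]
 [444.4 -34.7]] 80.57487085062168
[[481.3 187.1]
 [469.  113.1]
 [456.7  39.1]
 [444.5 -34.9]]
offset [-64.74 -43.23   6.37] rot [-6.00e-02  4.00e-02  8.57e+01] t 0.1 pos [125.2 509.7 303.4] gw 1.0 gf 0.0 F [0.3 0.1 0. ]
```

step_arm:
  plan:
    - {"offset": [-4.0,-2.7,0.4],"rot": [0,0,8],"gripper": 7}
    - {"offset": [-8.0,-5.4,0.8],"rot": [0,0,16],"gripper": 7}
    - {"offset": [-12,-8,1.2],"rot": [0,0,24],"gripper": 7}
    - {"offset": [-16,-10.7,1.6],"rot": [0,0,32],"gripper": 7}
    - {"offset": [-20,-13.4,2],"rot": [0,0,40],"gripper": 7}
    - {"offset": [-24,-16,2.4],"rot": [0,0,48],"gripper": 7}
    - {"offset": [-28,-18.7,2.8],"rot": [0,0,56],"gripper": 7}
    - {"offset": [-32,-21.4,3.2],"rot": [0,0,64],"gripper": 7}
    - {"offset": [-36,-24,3.6],"rot": [0,0,72],"gripper": 7}
    - {"offset": [-40,-26.7,4],"rot": [0,0,80],"gripper": 7}
    - {"offset": [-44,-29.4,4.4],"rot": [0,0,85.7],"gripper": 7}
    - {"offset": [-48,-32,4.8],"rot": [0,0,85.7],"gripper": 7}

```text
time_s: 1.3
eef_pos: [516.0, 82.8, 255.5]
ee_rot: [-0.0, 0.764, 0.645, -0.0]
force: [0.6, 1.0, -0.5]
grip_width: 0.819
grip_force: 0.0
```

```bash
python3 -c "
from h import *
go(650.7,-64.6,240)"
```

```text
offset [-12.26  15.76   1.54] rot [-0.03 -0.   -0.19] t 1.3 pos [516.   82.8 255.5] gw 0.819 gf 0.0 F [ 0.6  1.  -0.5]
```

step_arm:
  plan:
    - {"offset": [-3,3.9,0.4],"rot": [0,0,0],"gripper": 7}
    - {"offset": [-6,7.8,0.8],"rot": [0,0,0],"gripper": 7}
    - {"offset": [-9,11.7,1.2],"rot": [0,0,0],"gripper": 7}
    - {"offset": [-12.2,15.7,1.5],"rot": [0,0,0],"gripper": 7}
    - {"offset": [-12.2,15.7,1.5],"rot": [0,0,0],"gripper": 7}
    - {"offset": [-12.2,15.7,1.5],"rot": [0,0,0],"gripper": 7}

```text
time_s: 1.9
eef_pos: [649.8, -62.3, 239.6]
ee_rot: [-0.001, 0.764, 0.646, -0.001]
force: [-1.1, -0.2, 0.3]
grip_width: 0.821
grip_force: 0.0
```

```bash
python3 -c "
from h import *
go(650.7,-64.6,240)
c=snap('wrist','w1');print(c['mount'])"
```

```text
offset [-0.21  0.13 -0.04] rot [-0.11 -0.02 -0.07] t 1.9 pos [649.8 -62.3 239.6] gw 0.821 gf 0.0 F [-1.1 -0.2  0.3]
[[ 2.09168036e-03 -9.52799076e-01 -3.03594376e-01  7.65063081e+01]
 [ 9.99997812e-01  1.98777588e-03  6.51279389e-04  4.42315759e-01]
 [-1.70608222e-05 -3.03595074e-01  9.52801150e-01 -7.01410289e+01]
 [ 0.00000000e+00  0.00000000e+00  0.00000000e+00  1.00000000e+00]]
```

View pics/w1.png

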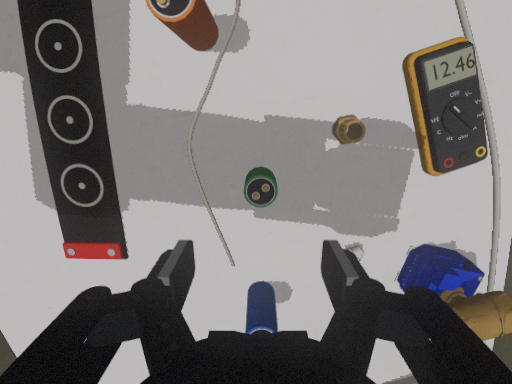

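The wrist view shows the green top at (261,190), rings r4 (82,185), r3 (70,119) and r2 (58,46), red at the lower end, and a cable to the left of green.

```bash
python3 -c "
from h import *
c=pickle.load(open('w1.pkl','rb'))
print('green',onz(c,261,190.5,40))
for p in[(82,185.3),(70,119.5),(58.5,46)]:print(onz(c,*p,4))
go(650.7,-64.6,240)"
```

```text
green [652.62691062 -68.19854529  40.        ]
[445.43874542 -38.32614592   4.        ]
[457.56946756  35.80796736   4.        ]
[469.76372913 109.70711453   4.        ]
offset [-0.3   0.18  0.03] rot [-0.07 -0.02 -0.  ] t 1.9 pos [649.5 -61.3 240.3] gw 0.822 gf 0.0 F [-0.6 -0.4  0.2]
```

step_arm:
  plan:
    - {"offset": [-0.5,0.25,4],"rot": [0,0,0],"gripper": 7}
    - {"offset": [-0.5,0.25,8],"rot": [0,0,0],"gripper": 7}
    - {"offset": [-0.5,0.25,10.5],"rot": [0,0,0],"gripper": 7}
    - {"offset": [-0.5,0.25,10.5],"rot": [0,0,0],"gripper": 7}
    - {"offset": [-0.5,0.25,10.5],"rot": [0,0,0],"gripper": 7}

```text
time_s: 2.45
eef_pos: [651.5, -66.2, 137.4]
ee_rot: [0.001, 0.763, 0.647, 0.0]
force: [-0.3, 0.2, 0.7]
grip_width: 0.816
grip_force: 0.0
```

```bash
python3 -c "
from h import *
for i in range(4):
  c=snap('wrist','w2');print(c['s']['eef_pos'])
cv2.imwrite('pics/w2b.png',cv2.resize(c['color'][100:384,150:362,::-1],(560,750)[:2] if 0 else (448,600),interpolation=cv2.INTER_CUBIC))"
```

```text
[651.54325501 -66.16692367 137.41626517]
[651.94922074 -66.42055607 138.23509576]
[652.05695151 -66.633317   138.39428437]
[652.03657586 -66.77811928 138.26783286]
```

View pics/w2b.png

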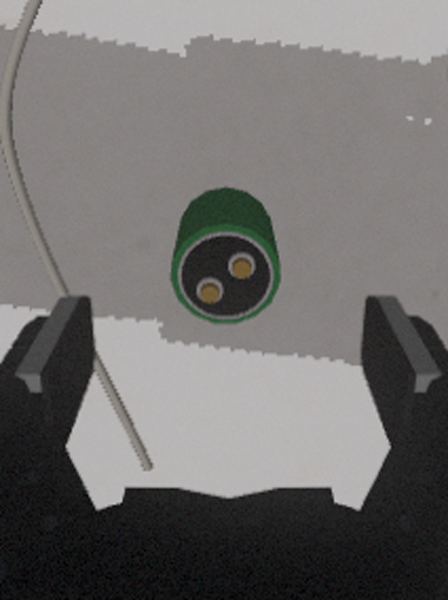

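Green's top disc is centred at (226,275) in the crop, and the fingers straddle it symmetrically.

```bash
python3 -c "
from h import *
c=pickle.load(open('w2.pkl','rb'))
print('green',onz(c,256.7,229.9,40), onz(c,256.7,229.9+53/2.113,40))
go(652,-68,86)"
```

```text
green [652.14091314 -68.75630878  40.        ] [649.06376328 -87.33355287  40.        ]
offset [-0.11  0.01  5.19] rot [0.17 0.02 0.02] t 2.6 pos [651.9 -66.8 137.9] gw 0.819 gf 0.0 F [ 0.5 -0.8  0.5]
```

```bash
python3 -c "
from h import *
c=pickle.load(open('w2.pkl','rb'))
c['s']={'eef_pos':np.zeros(3),'ee_rot':[1,0,0,0]}
for z in(62,66,70):
  print(z,[onz(c,150+u/2.113,100+v/2.113,z).round(1) for u,v in[(90,297),(92,375) ,(366,297),(414,375),(65,297)]])
print('cap',onz(c,256.7,229.9,138.2-40).round(1))
"
```

```text
62 [array([  8.7, -33.7,  62. ]), array([-14.2, -34.9,  62. ]), array([ 8.8, 35.3, 62. ]), array([-14.2,  49.9,  62. ]), array([  8.6, -40. ,  62. ])]
66 [array([  6.6, -34.8,  66. ]), array([-16.9, -36. ,  66. ]), array([ 6.8, 36.4, 66. ]), array([-16.9,  51.4,  66. ]), array([  6.6, -41.3,  66. ])]
70 [array([  4.6, -35.8,  70. ]), array([-19.7, -37.1,  70. ]), array([ 4.7, 37.4, 70. ]), array([-19.7,  52.9,  70. ]), array([  4.5, -42.5,  70. ])]
cap [-1.9  0.1 98.2]
```

step_arm:
  plan:
    - {"offset": [0.2,-0.1,2],"rot": [0,0,0],"gripper": 7}
    - {"offset": [0.2,-0.1,4],"rot": [0,0,0],"gripper": 7}
    - {"offset": [0.2,-0.1,6],"rot": [0,0,0],"gripper": 7}
    - {"offset": [0.2,-0.1,6],"rot": [0,0,0],"gripper": 7}
    - {"offset": [0.2,-0.1,6],"rot": [0,0,0],"gripper": 7}
    - {"offset": [0.2,-0.1,6],"rot": [0,0,0],"gripper": 3.2}
    - {"offset": [0.2,-0.1,6],"rot": [0,0,0],"gripper": 3.0}
    - {"offset": [0.2,-0.1,6],"rot": [0,0,0],"gripper": 3.0}
    - {"offset": [0.2,-0.1,6],"rot": [0,0,0],"gripper": 3.0}
    - {"offset": [0.2,-0.1,6],"rot": [0,0,0],"gripper": 3.0}
    - {"offset": [0.2,-0.1,6],"rot": [0,0,0],"gripper": 3.0}
  squeeze: 40

```text
time_s: 3.75
eef_pos: [651.2, -64.9, 77.2]
ee_rot: [0.001, 0.763, 0.646, 0.001]
force: [-0.5, 1.2, 7.0]
grip_width: 0.4
grip_force: 39.6
```

```bash
python3 -c "
from h import *
go(444.5,-34.9,100)"
```

```text
offset [ -0.45 -20.88  -2.32] rot [0.11 0.01 0.  ] t 3.8 pos [651.2 -64.9  77.2] gw 0.4 gf 39.6 F [-0.5  1.2  7. ]
```

step_arm:
  plan:
    - {"offset": [0,0,-3],"rot": [0,0,0],"gripper": 3.0}
    - {"offset": [0,-2,-5],"rot": [0,0,0],"gripper": 3.0}
    - {"offset": [-0.1,-6,-5],"rot": [0,0,0],"gripper": 3.0}
    - {"offset": [-0.2,-10,-5],"rot": [0,0,0],"gripper": 3.0}
    - {"offset": [-0.3,-14,-5],"rot": [0,0,0],"gripper": 3.0}
    - {"offset": [-0.4,-17.5,-5],"rot": [0,0,0],"gripper": 3.0}
    - {"offset": [-0.45,-20,-4],"rot": [0,0,0],"gripper": 3.0}
    - {"offset": [-0.45,-20.9,-3],"rot": [0,0,0],"gripper": 3.0}
    - {"offset": [-0.45,-20.9,-2.3],"rot": [0,0,0],"gripper": 3.0}
    - {"offset": [-0.45,-20.9,-2.3],"rot": [0,0,0],"gripper": 3.0}
    - {"offset": [-0.45,-20.9,-2.3],"rot": [0,0,0],"gripper": 3.0}
    - {"offset": [-0.45,-20.9,-2.3],"rot": [0,0,0],"gripper": 3.0}

```text
time_s: 4.95
eef_pos: [444.6, -34.9, 99.2]
ee_rot: [0.0, 0.763, 0.646, 0.0]
force: [-0.4, -0.3, -0.9]
grip_width: 0.4
grip_force: 40.1
```

```bash
python3 -c "
from h import *
c=snap('wrist','w3');t=snap('top','t3')
a=c['color'][80:384,100:412,::-1];b=t['color'][200:260,230:330,::-1]
cv2.imwrite('pics/w3b.png',np.hstack([cv2.resize(a,(500,487)),cv2.resize(t['color'][150:280,180:260,::-1],(300,487))]))
go(444.5,-34.9,82.5)"
```

```text
offset [0.   0.02 1.66] rot [0.04 0.01 0.01] t 5.0 pos [444.3 -34.9  99.1] gw 0.398 gf 40.1 F [-0.7  0.7 -1.4]
```

View pics/w3b.png

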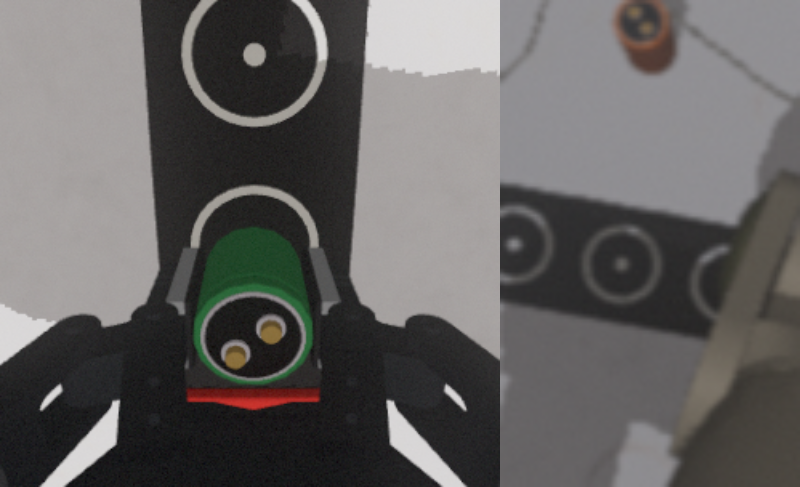

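The held can is laterally centred on the ring row, so I'll lower and release.

step_arm:
  plan:
    - {"offset": [0,0,0.8],"rot": [0,0,0],"gripper": 3.0}
    - {"offset": [0,0,1.4],"rot": [0,0,0],"gripper": 3.0}
    - {"offset": [0,0,1.7],"rot": [0,0,0],"gripper": 3.0}
    - {"offset": [0,0,1.7],"rot": [0,0,0],"gripper": 3.0}
    - {"offset": [0,0,1.7],"rot": [0,0,0],"gripper": 3.0}
    - {"offset": [0,0,1.7],"rot": [0,0,0],"gripper": 4.2}
    - {"offset": [0,0,1.7],"rot": [0,0,0],"gripper": 5.5}
    - {"offset": [0,0,1.7],"rot": [0,0,0],"gripper": 7}
    - {"offset": [0,0,1.7],"rot": [0,0,0],"gripper": 7}
    - {"offset": [0,0,1.7],"rot": [0,0,0],"gripper": 7}

```text
time_s: 6.05
eef_pos: [443.9, -34.8, 81.9]
ee_rot: [0.0, 0.763, 0.646, 0.0]
force: [0.8, 0.1, -0.5]
grip_width: 0.821
grip_force: 0.0
```

step_arm:
  plan:
    - {"offset": [0,0,-2],"rot": [0,0,0],"gripper": 7}
    - {"offset": [0,0,-5],"rot": [0,0,0],"gripper": 7}
    - {"offset": [0,0,-8],"rot": [0,0,0],"gripper": 7}
    - {"offset": [0,0,-10],"rot": [0,0,0],"gripper": 7}
    - {"offset": [0,0,-10],"rot": [0,0,0],"gripper": 7}
    - {"offset": [0,0,-10],"rot": [0,0,0],"gripper": 7}

```text
time_s: 6.65
eef_pos: [443.7, -34.7, 181.5]
ee_rot: [-0.0, 0.763, 0.646, -0.0]
force: [0.9, -0.3, -0.9]
grip_width: 0.819
grip_force: 0.0
```

```bash
python3 -c "
from h import *
c=snap('wrist','w4')
cv2.imwrite('pics/w4b.png',cv2.resize(c['color'][80:300,130:382,::-1],(687,600),interpolation=cv2.INTER_CUBIC))
print('BLACK hover');go(639.3,243.2,190)"
```

```text
BLACK hover
offset [30.63 14.73 -0.91] rot [-0.08 -0.01  0.  ] t 6.7 pos [443.5 -34.6 181. ] gw 0.817 gf 0.0 F [-0.4  0.3 -0.9]
```

View pics/w4b.png

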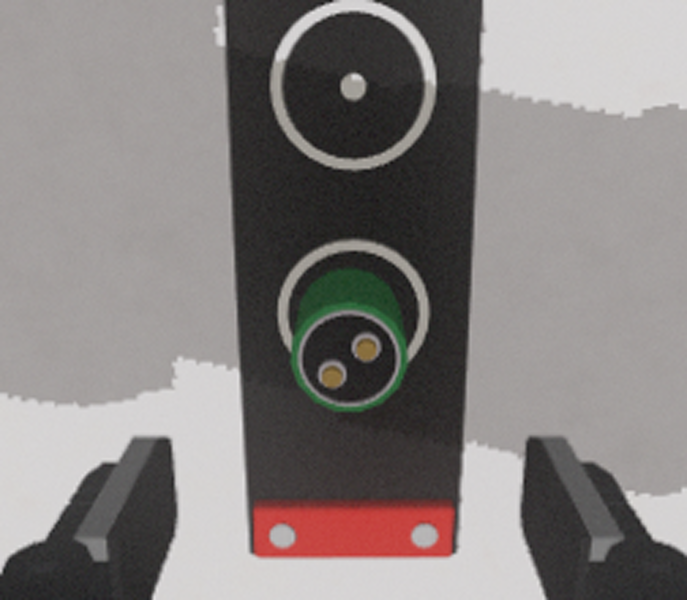

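```bash
python3 -c "
from h import *
c=pickle.load(open('w4.pkl','rb'))
f=lambda u,v,z:onz(c,130+(u+.5)/2.7265-.5,80+(v+.5)/2.7265-.5,z).round(1)
print('ring far',f(354,239,4),'can far base',f(349,268,4),'ring LR',f(278,313,4),f(430,313,4),'can top',f(349,360,44))"
```

```text
ring far [449.8 -12.2   4. ] can far base [446.6 -21.7   4. ] ring LR [420.  -33.4   4. ] [471.4 -41.9   4. ] can top [443.7 -39.   44. ]
```

Green stands within about 1.5 mm of its ring centre: can top at (349,360), ring centre near (354,313). Next is black.

step_arm:
  plan:
    - {"offset": [4,1,-1.5],"rot": [0,0,0],"gripper": 7}
    - {"offset": [8,2,-2.5],"rot": [0,0,0],"gripper": 7}
    - {"offset": [12.5,3,-2.5],"rot": [0,0,0],"gripper": 7}
    - {"offset": [17,4.5,-2.5],"rot": [0,0,0],"gripper": 7}
    - {"offset": [21.3,6.5,-2.5],"rot": [0,0,0],"gripper": 7}
    - {"offset": [25,9,-2.5],"rot": [0,0,0],"gripper": 7}
    - {"offset": [28,12,-2],"rot": [0,0,0],"gripper": 7}
    - {"offset": [30.6,14.7,-1],"rot": [0,0,0],"gripper": 7}
    - {"offset": [30.6,14.7,0],"rot": [0,0,0],"gripper": 7}
    - {"offset": [30.6,14.7,0],"rot": [0,0,0],"gripper": 7}
    - {"offset": [30.6,14.7,0],"rot": [0,0,0],"gripper": 7}
    - {"offset": [30.6,14.7,0],"rot": [0,0,0],"gripper": 7}

```text
time_s: 7.9
eef_pos: [639.0, 242.2, 182.6]
ee_rot: [0.0, 0.763, 0.646, 0.0]
force: [-0.1, -0.4, 0.0]
grip_width: 0.819
grip_force: 0.0
```

```bash
python3 -c "
from h import *
c=snap('wrist','w5')
go(639.3,243.2,98)"
```

```text
offset [ 0.09 -0.01  8.49] rot [ 0.06 -0.02 -0.03] t 8.0 pos [639.2 242.3 182.9] gw 0.819 gf 0.0 F [-0.2 -0.1 -0.3]
```

View pics/w5.png

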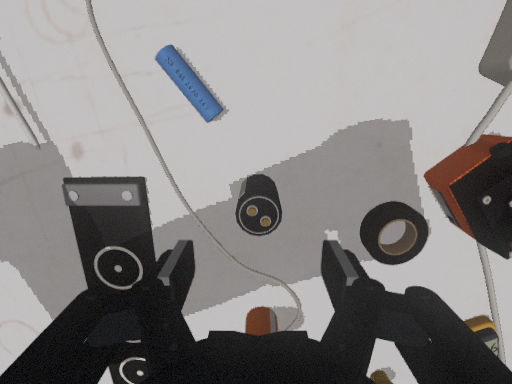

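The black can's top is at (259,213), centred between the fingers, with the tape roll well clear at (393,233). Descending to grip.

step_arm:
  plan:
    - {"offset": [0.1,0.05,3],"rot": [0,0,0],"gripper": 7}
    - {"offset": [0.1,0.05,6],"rot": [0,0,0],"gripper": 7}
    - {"offset": [0.1,0.05,8.4],"rot": [0,0,0],"gripper": 7}
    - {"offset": [0.1,0.05,8.4],"rot": [0,0,0],"gripper": 7}
    - {"offset": [0.1,0.05,8.4],"rot": [0,0,0],"gripper": 7}
    - {"offset": [0.1,0.05,8.4],"rot": [0,0,0],"gripper": 3.2}
    - {"offset": [0.1,0.05,8.4],"rot": [0,0,0],"gripper": 3.0}
    - {"offset": [0.1,0.05,8.4],"rot": [0,0,0],"gripper": 3.0}
    - {"offset": [0.1,0.05,8.4],"rot": [0,0,0],"gripper": 3.0}
    - {"offset": [0.1,0.05,8.4],"rot": [0,0,0],"gripper": 3.0}
    - {"offset": [0.1,0.05,8.4],"rot": [0,0,0],"gripper": 3.0}

```text
time_s: 9.05
eef_pos: [640.5, 243.8, 99.5]
ee_rot: [0.001, 0.763, 0.646, 0.001]
force: [-2.0, 0.0, 7.4]
grip_width: 0.398
grip_force: 39.6
```

```bash
python3 -c "
from h import *
go(457.9,39.8,170)"
```

```text
offset [-23.13 -14.63  -7.09] rot [ 0.12 -0.04  0.01] t 9.1 pos [640.5 243.8  99.5] gw 0.398 gf 39.6 F [-2.   0.   7.4]
```

step_arm:
  plan:
    - {"offset": [0,0,-3.5],"rot": [0,0,0],"gripper": 3.0}
    - {"offset": [-1.5,-1.5,-6],"rot": [0,0,0],"gripper": 3.0}
    - {"offset": [-4.5,-4.5,-6.5],"rot": [0,0,0],"gripper": 3.0}
    - {"offset": [-8,-7.5,-6.5],"rot": [0,0,0],"gripper": 3.0}
    - {"offset": [-11.5,-10,-6.5],"rot": [0,0,0],"gripper": 3.0}
    - {"offset": [-15.5,-12,-6.5],"rot": [0,0,0],"gripper": 3.0}
    - {"offset": [-19.5,-13.5,-5.5],"rot": [0,0,0],"gripper": 3.0}
    - {"offset": [-22.2,-14.4,-4],"rot": [0,0,0],"gripper": 3.0}
    - {"offset": [-23.1,-14.6,-2.5],"rot": [0,0,0],"gripper": 3.0}
    - {"offset": [-23.1,-14.6,-2],"rot": [0,0,0],"gripper": 3.0}
    - {"offset": [-23.1,-14.6,-2],"rot": [0,0,0],"gripper": 3.0}
    - {"offset": [-23.1,-14.6,-2],"rot": [0,0,0],"gripper": 3.0}

```text
time_s: 10.25
eef_pos: [458.5, 40.5, 118.4]
ee_rot: [0.0, 0.763, 0.646, 0.0]
force: [-1.1, -0.5, -1.1]
grip_width: 0.398
grip_force: 40.3
```

```bash
python3 -c "
from h import *
go(457.9,39.8,104)"
```

```text
offset [-0.08 -0.05  1.44] rot [ 0.06 -0.    0.05] t 10.2 pos [458.5  40.5 118.4] gw 0.398 gf 40.3 F [-1.1 -0.5 -1.1]
```

step_arm:
  plan:
    - {"offset": [-0.05,-0.05,0.7],"rot": [0,0,0],"gripper": 3.0}
    - {"offset": [-0.05,-0.05,1.2],"rot": [0,0,0],"gripper": 3.0}
    - {"offset": [-0.05,-0.05,1.45],"rot": [0,0,0],"gripper": 3.0}
    - {"offset": [-0.05,-0.05,1.45],"rot": [0,0,0],"gripper": 3.0}
    - {"offset": [-0.05,-0.05,1.45],"rot": [0,0,0],"gripper": 3.0}
    - {"offset": [-0.05,-0.05,1.45],"rot": [0,0,0],"gripper": 4.2}
    - {"offset": [-0.05,-0.05,1.45],"rot": [0,0,0],"gripper": 5.5}
    - {"offset": [-0.05,-0.05,1.45],"rot": [0,0,0],"gripper": 7}
    - {"offset": [-0.05,-0.05,1.45],"rot": [0,0,0],"gripper": 7}
    - {"offset": [-0.05,-0.05,1.45],"rot": [0,0,0],"gripper": 7}

```text
time_s: 11.25
eef_pos: [457.3, 39.5, 103.4]
ee_rot: [-0.0, 0.763, 0.646, -0.0]
force: [0.3, 0.0, 0.5]
grip_width: 0.82
grip_force: 0.0
```

step_arm:
  plan:
    - {"offset": [0,0,-2],"rot": [0,0,0],"gripper": 7}
    - {"offset": [0,0,-5],"rot": [0,0,0],"gripper": 7}
    - {"offset": [0,0,-8],"rot": [0,0,0],"gripper": 7}
    - {"offset": [0,0,-10],"rot": [0,0,0],"gripper": 7}
    - {"offset": [0,0,-10],"rot": [0,0,0],"gripper": 7}
    - {"offset": [0,0,-10],"rot": [0,0,0],"gripper": 7}

```text
time_s: 11.85
eef_pos: [457.1, 39.5, 202.9]
ee_rot: [-0.0, 0.763, 0.646, -0.0]
force: [-0.3, -0.2, -0.3]
grip_width: 0.822
grip_force: 0.0
```

```bash
python3 -c "
from h import *
c=snap('wrist','w6')
cv2.imwrite('pics/w6b.png',cv2.resize(c['color'][80:384,130:382,::-1],(497,600),interpolation=cv2.INTER_CUBIC))
go(627.9,-213.8,210)"
```

```text
offset [-22.17  21.04  -0.79] rot [-0.09  0.   -0.  ] t 11.9 pos [456.9  39.6 202.4] gw 0.819 gf 0.0 F [-0.2 -0.5 -0.2]
```

View pics/w6b.png

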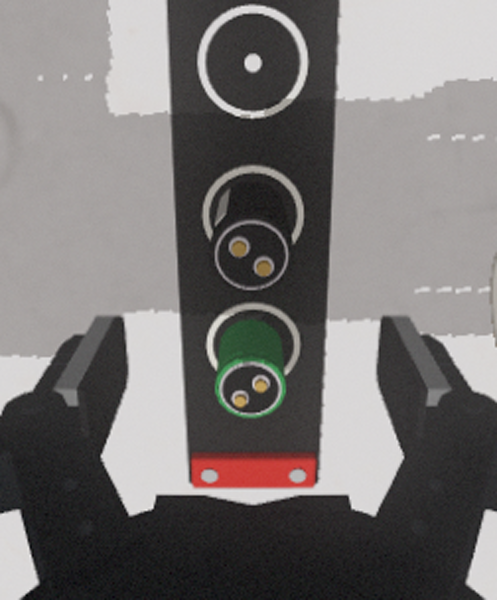

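Black stands centred on its ring: top at (252,255), ring centre at x≈253. Green stands too. Blue next.

step_arm:
  plan:
    - {"offset": [-2.8,2.7,-0.8],"rot": [0,0,0],"gripper": 7}
    - {"offset": [-5.6,5.3,-0.8],"rot": [0,0,0],"gripper": 7}
    - {"offset": [-8.4,8,-0.8],"rot": [0,0,0],"gripper": 7}
    - {"offset": [-11.2,10.6,-0.8],"rot": [0,0,0],"gripper": 7}
    - {"offset": [-14,13.3,-0.8],"rot": [0,0,0],"gripper": 7}
    - {"offset": [-17,16,-0.8],"rot": [0,0,0],"gripper": 7}
    - {"offset": [-20,19,-0.8],"rot": [0,0,0],"gripper": 7}
    - {"offset": [-22.2,21,-0.8],"rot": [0,0,0],"gripper": 7}
    - {"offset": [-22.2,21,-0.8],"rot": [0,0,0],"gripper": 7}
    - {"offset": [-22.2,21,0],"rot": [0,0,0],"gripper": 7}
    - {"offset": [-22.2,21,0],"rot": [0,0,0],"gripper": 7}
    - {"offset": [-22.2,21,0],"rot": [0,0,0],"gripper": 7}

```text
time_s: 13.1
eef_pos: [627.5, -213.1, 202.9]
ee_rot: [-0.001, 0.763, 0.647, -0.0]
force: [-0.4, 0.3, -0.2]
grip_width: 0.818
grip_force: 0.0
```

```bash
python3 -c "
from h import *
c=snap('wrist','w7')
cv2.imwrite('pics/w7b.png',c['color'][80:384,100:412,::-1])
go(627.9,-213.8,118)"
```

```text
offset [-0.05  0.04  8.54] rot [-0.02 -0.01  0.06] t 13.2 pos [ 627.6 -213.2  203.4] gw 0.82 gf 0.0 F [-0.3  0.3 -0.3]
```

View pics/w7b.png

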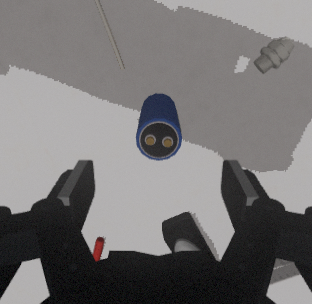

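Blue's top is at (159,141) in the crop, centred between the fingers. Descending to grip.

step_arm:
  plan:
    - {"offset": [-0.05,0.05,3],"rot": [0,0,0],"gripper": 7}
    - {"offset": [-0.05,0.05,6],"rot": [0,0,0],"gripper": 7}
    - {"offset": [-0.05,0.05,8.5],"rot": [0,0,0],"gripper": 7}
    - {"offset": [-0.05,0.05,8.5],"rot": [0,0,0],"gripper": 7}
    - {"offset": [-0.05,0.05,8.5],"rot": [0,0,0],"gripper": 7}
    - {"offset": [-0.05,0.05,8.5],"rot": [0,0,0],"gripper": 3.2}
    - {"offset": [-0.05,0.05,8.5],"rot": [0,0,0],"gripper": 3.0}
    - {"offset": [-0.05,0.05,8.5],"rot": [0,0,0],"gripper": 3.0}
    - {"offset": [-0.05,0.05,8.5],"rot": [0,0,0],"gripper": 3.0}
    - {"offset": [-0.05,0.05,8.5],"rot": [0,0,0],"gripper": 3.0}
    - {"offset": [-0.05,0.05,8.5],"rot": [0,0,0],"gripper": 3.0}

```text
time_s: 14.25
eef_pos: [628.6, -214.8, 120.0]
ee_rot: [0.001, 0.763, 0.646, 0.0]
force: [-2.2, 1.0, 6.7]
grip_width: 0.401
grip_force: 39.5
```

```bash
python3 -c "
from h import *
go(469.7,113.7,190)"
```

```text
offset [ 29.78 -21.08  -7.07] rot [0.11 0.04 0.  ] t 14.2 pos [ 628.6 -214.8  120. ] gw 0.401 gf 39.5 F [-2.2  1.   6.7]
```

step_arm:
  plan:
    - {"offset": [0,0,-4],"rot": [0,0,0],"gripper": 3.0}
    - {"offset": [2,0,-8],"rot": [0,0,0],"gripper": 3.0}
    - {"offset": [6,-3,-9],"rot": [0,0,0],"gripper": 3.0}
    - {"offset": [10,-6,-9],"rot": [0,0,0],"gripper": 3.0}
    - {"offset": [14,-9,-9],"rot": [0,0,0],"gripper": 3.0}
    - {"offset": [18,-12,-9],"rot": [0,0,0],"gripper": 3.0}
    - {"offset": [22,-15,-9],"rot": [0,0,0],"gripper": 3.0}
    - {"offset": [26,-18,-9],"rot": [0,0,0],"gripper": 3.0}
    - {"offset": [28.8,-20.3,-9],"rot": [0,0,0],"gripper": 3.0}
    - {"offset": [29.8,-21.1,-7],"rot": [0,0,0],"gripper": 3.0}
    - {"offset": [29.8,-21.1,-4],"rot": [0,0,0],"gripper": 3.0}
    - {"offset": [29.8,-21.1,-2.5],"rot": [0,0,0],"gripper": 3.0}

```text
time_s: 15.45
eef_pos: [468.3, 114.6, 141.9]
ee_rot: [-0.001, 0.763, 0.647, -0.001]
force: [0.4, -0.5, -1.1]
grip_width: 0.399
grip_force: 40.5
```

step_arm:
  plan:
    - {"offset": [0,0,0],"rot": [0,0,0],"gripper": 3.0}
    - {"offset": [0,0,0],"rot": [0,0,0],"gripper": 3.0}
    - {"offset": [0,0,0],"rot": [0,0,0],"gripper": 3.0}

```text
time_s: 15.75
eef_pos: [469.8, 114.0, 144.5]
ee_rot: [0.001, 0.763, 0.646, 0.001]
force: [0.3, -0.1, -0.3]
grip_width: 0.396
grip_force: 40.5
```

```bash
python3 -c "
from h import *
go(469.7,113.7,124.5)"
```

```text
offset [-0.03 -0.01  2.  ] rot [ 0.11 -0.02 -0.  ] t 15.8 pos [469.8 114.  144.5] gw 0.396 gf 40.5 F [ 0.3 -0.1 -0.3]
```

step_arm:
  plan:
    - {"offset": [0,0,1],"rot": [0,0,0],"gripper": 3.0}
    - {"offset": [0,0,1.7],"rot": [0,0,0],"gripper": 3.0}
    - {"offset": [0,0,2.0],"rot": [0,0,0],"gripper": 3.0}
    - {"offset": [0,0,2.0],"rot": [0,0,0],"gripper": 3.0}
    - {"offset": [0,0,2.0],"rot": [0,0,0],"gripper": 3.0}
    - {"offset": [0,0,2.0],"rot": [0,0,0],"gripper": 4.2}
    - {"offset": [0,0,2.0],"rot": [0,0,0],"gripper": 5.5}
    - {"offset": [0,0,2.0],"rot": [0,0,0],"gripper": 7}
    - {"offset": [0,0,2.0],"rot": [0,0,0],"gripper": 7}
    - {"offset": [0,0,2.0],"rot": [0,0,0],"gripper": 7}

```text
time_s: 16.75
eef_pos: [469.3, 114.1, 123.3]
ee_rot: [-0.0, 0.763, 0.646, -0.0]
force: [0.1, -1.1, -0.1]
grip_width: 0.819
grip_force: 0.0
```

step_arm:
  plan:
    - {"offset": [0,0,-2],"rot": [0,0,0],"gripper": 7}
    - {"offset": [0,0,-5],"rot": [0,0,0],"gripper": 7}
    - {"offset": [0,0,-8],"rot": [0,0,0],"gripper": 7}
    - {"offset": [0,0,-11],"rot": [0,0,0],"gripper": 7}
    - {"offset": [0,0,-11],"rot": [0,0,0],"gripper": 7}
    - {"offset": [0,0,-11],"rot": [0,0,0],"gripper": 7}

```text
time_s: 17.35
eef_pos: [469.2, 114.1, 233.4]
ee_rot: [0.0, 0.763, 0.646, 0.0]
force: [-0.9, 0.0, -0.7]
grip_width: 0.822
grip_force: 0.0
```

```bash
python3 -c "
from h import *
c=snap('wrist','w8')
cv2.imwrite('pics/w8b.png',cv2.resize(c['color'][80:384,130:382,::-1],(497,600),interpolation=cv2.INTER_CUBIC))
go(618.3,96,235)"
```

```text
offset [ 0.68 15.03 -0.26] rot [-0.07  0.01  0.  ] t 17.4 pos [468.9 114.1 232.6] gw 0.823 gf 0.0 F [-1.1 -0.2  0.1]
```

View pics/w8b.png

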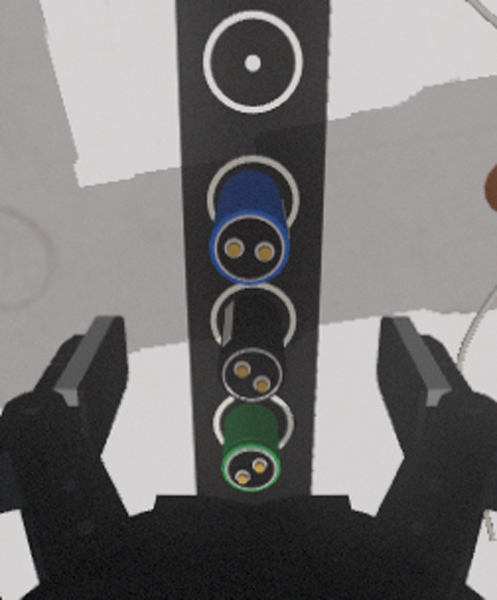

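Blue is on its ring within about 1–2 mm: top at (249,249), ring centre at x≈253. Orange next.

step_arm:
  plan:
    - {"offset": [0.2,4,-0.5],"rot": [0,0,0],"gripper": 7}
    - {"offset": [0.4,8,-0.5],"rot": [0,0,0],"gripper": 7}
    - {"offset": [0.6,12,-0.5],"rot": [0,0,0],"gripper": 7}
    - {"offset": [0.7,15,-0.5],"rot": [0,0,0],"gripper": 7}
    - {"offset": [0.7,15,-0.5],"rot": [0,0,0],"gripper": 7}
    - {"offset": [0.7,15,-0.5],"rot": [0,0,0],"gripper": 7}
    - {"offset": [0.7,15,-0.5],"rot": [0,0,0],"gripper": 7}

```text
time_s: 18.1
eef_pos: [617.6, 96.5, 237.7]
ee_rot: [-0.001, 0.763, 0.646, -0.001]
force: [-0.0, 0.4, -1.4]
grip_width: 0.817
grip_force: 0.0
```

```bash
python3 -c "
from h import *
c=snap('wrist','w9')
cv2.imwrite('pics/w9b.png',c['color'][80:384,100:412,::-1])
go(618.3,96,143)"
```

```text
offset [-0.04  0.09  9.51] rot [-0.06  0.    0.02] t 18.1 pos [617.6  96.5 238.1] gw 0.819 gf 0.0 F [ 0.8 -0.  -0. ]
```

View pics/w9b.png

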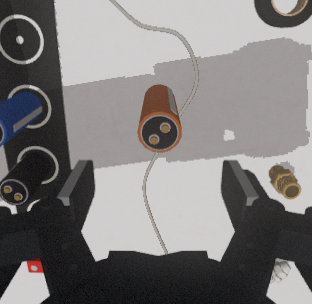

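Orange's top is at (160,132) in the crop, centred. Gripping.

step_arm:
  plan:
    - {"offset": [0,0.1,3],"rot": [0,0,0],"gripper": 7}
    - {"offset": [0,0.1,6],"rot": [0,0,0],"gripper": 7}
    - {"offset": [0,0.1,9.5],"rot": [0,0,0],"gripper": 7}
    - {"offset": [0,0.1,9.5],"rot": [0,0,0],"gripper": 7}
    - {"offset": [0,0.1,9.5],"rot": [0,0,0],"gripper": 7}
    - {"offset": [0,0.1,9.5],"rot": [0,0,0],"gripper": 3.2}
    - {"offset": [0,0.1,9.5],"rot": [0,0,0],"gripper": 3.0}
    - {"offset": [0,0.1,9.5],"rot": [0,0,0],"gripper": 3.0}
    - {"offset": [0,0.1,9.5],"rot": [0,0,0],"gripper": 3.0}
    - {"offset": [0,0.1,9.5],"rot": [0,0,0],"gripper": 3.0}
    - {"offset": [0,0.1,9.5],"rot": [0,0,0],"gripper": 3.0}

```text
time_s: 19.25
eef_pos: [619.7, 96.2, 145.2]
ee_rot: [0.001, 0.763, 0.646, 0.001]
force: [-2.3, -0.1, 6.1]
grip_width: 0.402
grip_force: 39.2
```

```bash
python3 -c "
from h import *
go(482.2,187.7,190)"
```

```text
offset [  6.76 -15.07  -4.51] rot [ 0.12 -0.02  0.01] t 19.2 pos [619.7  96.2 145.2] gw 0.402 gf 39.2 F [-2.3 -0.1  6.1]
```

step_arm:
  plan:
    - {"offset": [0,0,-3],"rot": [0,0,0],"gripper": 3.0}
    - {"offset": [2,-1,-5],"rot": [0,0,0],"gripper": 3.0}
    - {"offset": [5,-3,-5],"rot": [0,0,0],"gripper": 3.0}
    - {"offset": [6.8,-6.5,-5],"rot": [0,0,0],"gripper": 3.0}
    - {"offset": [6.8,-10,-5],"rot": [0,0,0],"gripper": 3.0}
    - {"offset": [6.8,-13,-4],"rot": [0,0,0],"gripper": 3.0}
    - {"offset": [6.8,-15,-3],"rot": [0,0,0],"gripper": 3.0}
    - {"offset": [6.8,-15,-2.5],"rot": [0,0,0],"gripper": 3.0}
    - {"offset": [6.8,-15,-2.5],"rot": [0,0,0],"gripper": 3.0}
    - {"offset": [6.8,-15,-2.5],"rot": [0,0,0],"gripper": 3.0}
    - {"offset": [6.8,-15,-2.5],"rot": [0,0,0],"gripper": 3.0}

```text
time_s: 20.35
eef_pos: [483.5, 187.7, 168.8]
ee_rot: [0.0, 0.763, 0.646, 0.0]
force: [-0.4, -0.2, -1.2]
grip_width: 0.397
grip_force: 40.4
```

```bash
python3 -c "
from h import *
go(482.2,187.7,149.5)"
```

```text
offset [-0.02 -0.13  1.93] rot [ 0.06 -0.02 -0.03] t 20.4 pos [483.5 187.7 168.8] gw 0.397 gf 40.4 F [-0.4 -0.2 -1.2]
```

step_arm:
  plan:
    - {"offset": [0,-0.1,1],"rot": [0,0,0],"gripper": 3.0}
    - {"offset": [0,-0.1,1.6],"rot": [0,0,0],"gripper": 3.0}
    - {"offset": [0,-0.1,1.95],"rot": [0,0,0],"gripper": 3.0}
    - {"offset": [0,-0.1,1.95],"rot": [0,0,0],"gripper": 3.0}
    - {"offset": [0,-0.1,1.95],"rot": [0,0,0],"gripper": 3.0}
    - {"offset": [0,-0.1,1.95],"rot": [0,0,0],"gripper": 4.2}
    - {"offset": [0,-0.1,1.95],"rot": [0,0,0],"gripper": 5.5}
    - {"offset": [0,-0.1,1.95],"rot": [0,0,0],"gripper": 7}
    - {"offset": [0,-0.1,1.95],"rot": [0,0,0],"gripper": 7}
    - {"offset": [0,-0.1,1.95],"rot": [0,0,0],"gripper": 7}

```text
time_s: 21.35
eef_pos: [481.7, 188.0, 148.8]
ee_rot: [0.0, 0.763, 0.646, -0.0]
force: [0.8, 0.3, 0.2]
grip_width: 0.822
grip_force: 0.0
```

step_arm:
  plan:
    - {"offset": [0,0,-2],"rot": [0,0,0],"gripper": 7}
    - {"offset": [0,0,-5],"rot": [0,0,0],"gripper": 7}
    - {"offset": [0,0,-8],"rot": [0,0,0],"gripper": 7}
    - {"offset": [0,0,-12],"rot": [0,0,0],"gripper": 7}
    - {"offset": [4,0,-13],"rot": [0,0,0],"gripper": 7}
    - {"offset": [8,0,-13],"rot": [0,0,0],"gripper": 7}
    - {"offset": [12,0,-13],"rot": [0,0,0],"gripper": 7}
    - {"offset": [16,0,-13],"rot": [0,0,0],"gripper": 7}
    - {"offset": [20,0,-13],"rot": [0,0,0],"gripper": 7}
    - {"offset": [24,0,-13],"rot": [0,0,0],"gripper": 7}
    - {"offset": [24,0,-13],"rot": [0,0,0],"gripper": 7}
    - {"offset": [24,0,-13],"rot": [0,0,0],"gripper": 7}

```text
time_s: 22.55
eef_pos: [521.1, 425.0, 278.1]
ee_rot: [0.0, 0.763, 0.647, -0.001]
force: [0.5, -0.8, -0.5]
grip_width: 0.819
grip_force: 0.0
```

```bash
python3 -c "
from h import *
t=snap('top','t9')
cv2.imwrite('pics/t9b.png',cv2.resize(t['color'][170:270,140:340,::-1],(800,400),interpolation=cv2.INTER_CUBIC))
go(0,0,0)"
```

```text
offset [-50.43 -44.39  27.91] rot [-0.02  0.04 -0.  ] t 22.6 pos [521.2 424.3 278.6] gw 0.817 gf 0.0 F [0.  0.4 0. ]
```

View pics/t9b.png

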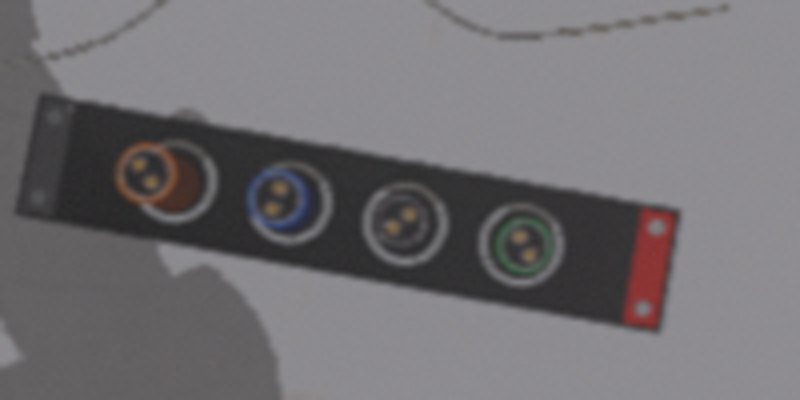

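The top view shows all four standing in order from red: green (523,244), black (404,222), blue (279,200), orange (146,174).

```bash
python3 -c "
from h import *
c=pickle.load(open('t9.pkl','rb'))
r=np.array([[481.3,187.1],[469,113.1],[456.7,39.1],[444.5,-34.9]])
for (u,v,z),t in zip([(146,174,109),(279,200,84),(404,222,64),(523,244,44)],r):
  p=onz(c,140+(u+.5)/4-.5,170+(v+.5)/4-.5,z)[:2];print(p.round(1),(p-t).round(1))"
```

```text
[479.1 188.3] [-2.2  1.2]
[466.6 112.6] [-2.4 -0.5]
[455.6  38.6] [-1.1 -0.5]
[444.1 -34.4] [-0.4  0.5]
```

```bash
python3 -c "
from h import *
print(finish_job())"
```

```text
the job is handed in; nothing more can be done
None
```

All four capacitors are standing released on the rings, green, black, blue, orange from the red block outward, each within about 2.5 mm of its ring centre by my last top-camera check; the job is handed in at about 23 s.

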